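# Load the green board on the free place of the repair station and switch that place on

## Robot

A 6-joint arm with a two-finger parallel gripper is mounted at the origin on the work surface. World frame = base frame: x ahead of the robot, y to its left, z up, the work surface at z = 0. Lengths are in m, angles in rad, forces in N, time in s.
With the tool pointing down it reaches from about 0.35 to 0.775 m from the base axis. Payload 7.3 kg.
Tool frame: the origin (TCP) lies on the centre line of the jaws, within the pads' length; the fingertips stand tip_reach ahead of it and the grasp point (between the pads) lies 6 mm ahead of it (tip_reach is the distance from the TCP to the fingertips, in m); x points along the fingers, y is the direction in which the jaws open and shut, and the axes are right-handed (so a half turn about x gives the same grasp; the last joint's range is limited). The gripper opens to 92 mm and grips with 3 to 60 N. Pads are 19 mm wide; open, the fingers measure 130 mm over their backs; the gripper's body (75 mm by 190 mm) begins 47 mm behind the grasp point.
Start: joints at [-1.465, 0.342, 1.524, -0, 1.275, -0.146], TCP at [0.131, -0.508, 0.252] pointing down, gripper open.
Joint ranges: [-2.53, 2.53], [-0.77, 2.02], [0.04, 2.7], [-1, 4.14], [0.28, 2.66], [-3.11, 3.11]. Speed limits (rad/s): [2.57, 2.57, 3.14, 3.14, 3.14, 3.14].

## Interface

Orientations are given as [roll, pitch, yaw] about the fixed x, y, z axes, in that order (R = Rz(yaw) Ry(pitch) Rx(roll)).
In Python, from cell import observe, read_camera, get_calibration, hand_in, tip_reach gives the robot as it stands. The module is installed in compiled form; this text tells all that it offers.
- The arm moves only by the shell command python3 -m crank 'ROWS' [FORCE]. ROWS is JSON, a list of rows, each an object of numbers: "fingers": the opening, from -1 (shut) to 1 (fully open); "tx", "ty", "tz": the shift along the tool's x, y, z in units of 40 mm (1.0 is 40 mm); "roll": the turn about the tool's x in units of 10 degrees (1.0 is 10 degrees). In form: [{"fingers": .., "tx": .., "ty": .., "tz": .., "roll": ..}, ...]. A call has exactly 8 rows; each row is the pose to reach, as a shift and turn from the pose commanded when the call began, along the tool's axes at that moment; what a row does not reach only later rows make up. A row lasts 1/8 s, in which the tool goes at most 62.5 mm and 10.7 degrees, less where a joint would pass 70% of its speed; a pose out of reach is approached as far as the arm can. A call with a gripper value outside its range is refused whole. The fingers move at their own pace and stop on an object; FORCE is the grip in N (left out, the last holds). Time passes only in rows, so rows that repeat a pose let the fingers close, or fill a call up. It gives the time, the measured TCP pose, the force and the opening at its end, in the units of the state.
- observe(): the state, without advancing time (a new reading comes with each control period).
- read_camera(name): name is "scene" or "top" or "wrist"; returns (picture, depth): 480x640x3 uint8, red, green, blue; 480x640 float32, m along the optical axis (not along the pixel's ray), 0 where there is no reading.
- get_calibration(name): a dict with "vertical_fov" (degrees; the focal length in pixels is half the picture's height over the tangent of half this angle, whatever the lens; pixels are square), "cx", "cy" (the principal point, pixels), "pose" (4x4, takes a point from camera to world coordinates); the wrist camera has in their place "T_tool_cam" (4x4, takes a point from camera to tool coordinates, whose origin is the TCP and whose axes are the tool frame's). Camera axes: x right, y down, z forward; pixel columns grow to the right and rows downward; lengths in m; the calibration is good to about 2 mm. A picture is of the moment at which its call begins: read the wrist's pose just before it. get_calibration takes no time and is no camera call.
- hand_in(): hands the job in, once; it reports no verdict.
The state is a dict: "time": time; "qpos": joint angles; "qvel": joint speeds; "joint_efforts": joint torques, N m; "tool_pos": TCP position; "tool_rot": TCP orientation; "contact_force": force on the tool from outside, world axes, zero at the start; "torque": the same for the moment, N m; "opening": finger opening in m.
Only numpy, scipy, OpenCV 4.12 (cv2) and the standard library are available. Lean on these libraries where they do the work, as an engineer would, in place of code of your own. Each camera call takes 0.05 s, during which the arm holds its last target. There are 200 camera calls.

## Task

Take the green circuit board off the sloping rest and set it down gently, flat and centred between the four orange stops, on whichever place of the twin repair station is free; either way round will do. Let go of it, then throw the red-knobbed lever in front of that same place fully over. Do not disturb the brown board on the other place, that place's lever, the jar or the meter.

Things in the scene. Friction and masses are not known exactly. Their poses are not given: they have to be found in the camera images.
- green_board: the board to load: green circuit board in a black frame 120 (own x) x 80 (own y) x 8 mm, 0.2 to 0.42 kg. Origin: centre of the underside, z out of the component side. It starts leaning on the sloping rest, 35 degrees from level, component side up and facing away from the robot, lower end (own -x) on the lip. Two blue capacitors, 16 mm across, 28 mm above the underside, at x = +47, y = +-18 mm.
- heat_sink (a point): the grip on the green board, moving with it: middle of its finned aluminium heat sink, 60 mm along the board's x, 26 mm wide along its y with flat parallel sides, from 8 to 48 mm above the board's underside, on the board's centre. This point: 30 mm above the underside. Axes: the board's.
- brown_board: brown circuit board in the same black frame, 120 x 80 x 8 mm, with a yellow and copper transformer 45 mm square, up to 41 mm above the underside. It lies on one of the two places, which is therefore occupied; not to be moved. Origin: centre of the underside.
- rest_mid (a point): middle of the sloping face of the plywood rest under the green board; fixed. The face, 150 x 110 mm, rises at 35 degrees towards the robot (the rest's -x); this point is 70 mm above the table. The lip along the lower edge stands 14 mm above the face; the foot is 170 x 120 mm. Axes: the rest's, z up.
- station: twin repair station: grey base 215 (x) x 330 (y) x 20 mm fixed to the table, with two places side by side. Origin: on the table, below the point midway between place_a and place_b; x away from the robot, y to the left.
- place_a (a point): centre of the upper face of the station's left (+y) place: aluminium plate, 24 mm above the table. Four orange stop bars stand 8 mm above the plate: two at its x ends, 130 mm apart, two at its y sides, 90 mm apart, so a board has 5 mm to spare each side. Axes: the station's, x away from the robot, z up.
- place_b (a point): the same for the right (-y) place, 170 mm from place_a along the station's y.
- lever_a_tip (a point): centre of the red ball (26 mm across) on the toggle lever in front of the left place: 60 mm from the pivot, on a steel rod 10 mm thick. The pivot is 102 mm from place_a towards the robot along the station's x, 42 mm above the table, axis along that x. The black block below (50 along x, 70 along y) reaches 45 mm above the table, its steel hub 55 mm.
- lever_b_tip (a point): the same for the lever in front of the right place, place_b.
- lever_a (a joint): angle of the left lever: 0 leans 0.5 rad to the left (station's +y), 1.0 is fully over, leaning 0.5 rad to the right (-y). Starts between 0 and 0.2. It is light (about 1 N at the ball), has no spring and stays where it is left.
- lever_b (a joint): the same for the right lever.
- jar: amber jar with a black cap, 60 mm across, 75 mm tall; bystander. Origin: centre of its underside.
- meter: yellow hand meter lying flat, 140 x 75 x 38 mm; bystander. Origin: centre of its underside.
There are look-alikes about, which are no part of the job. There is more than one size of the green_board; the one meant has the size given above.

How it is judged:
On the way, in this order (a step that is already met when the one before it is completed fails the run):
1. the green board is lifted off the rest (distance between green_board and rest_mid above 0.08 m and contact force between the fingers and green_board above 0.5 N), for 0.1 s.
2. the green board lies flat between the stops of the free place, released (((horizontal distance between brown_board and place_b below 0.03 m and (horizontal distance between green_board and place_a below 0.0085 m and z of green_board in the frame of place_a between -0.003 and 0.003 m and angle between green_board's own z axis and vertical below 0.05 rad and angle between the x axis of green_board and the x axis of place_a, either way round below 0.16 rad)) or (horizontal distance between brown_board and place_a below 0.03 m and (horizontal distance between green_board and place_b below 0.0085 m and z of green_board in the frame of place_b between -0.003 and 0.003 m and angle between green_board's own z axis and vertical below 0.05 rad and angle between the x axis of green_board and the x axis of place_b, either way round below 0.16 rad))) and contact force between the fingers and green_board below 0.05 N and linear speed of green_board below 0.02 m/s and angular speed of green_board below 0.1 rad/s), for 0.2 s.
3. the lever of that place is thrown over (((horizontal distance between brown_board and place_b below 0.03 m and value of joint lever_a above 0.85 rad) or (horizontal distance between brown_board and place_a below 0.03 m and value of joint lever_b above 0.85 rad))), for 0.2 s.
At the end, for the whole second after the job is handed in: Green board released and still on the place without the brown board: within 3 mm of the plate, 8.5 mm of its centre (inside the stops), 0.05 rad of level, 0.16 rad of square (either way round); that place's lever past 0.85 rad, the other's below 0.4 (((horizontal distance between brown_board and place_b below 0.03 m and (horizontal distance between green_board and place_a below 0.0085 m and z of green_board in the frame of place_a between -0.003 and 0.003 m and angle between green_board's own z axis and vertical below 0.05 rad and angle between the x axis of green_board and the x axis of place_a, either way round below 0.16 rad) and value of joint lever_a above 0.85 rad and value of joint lever_b below 0.4 rad) or (horizontal distance between brown_board and place_a below 0.03 m and (horizontal distance between green_board and place_b below 0.0085 m and z of green_board in the frame of place_b between -0.003 and 0.003 m and angle between green_board's own z axis and vertical below 0.05 rad and angle between the x axis of green_board and the x axis of place_b, either way round below 0.16 rad) and value of joint lever_b above 0.85 rad and value of joint lever_a below 0.4 rad)) and contact force between the fingers and green_board below 0.05 N and linear speed of green_board below 0.02 m/s and angular speed of green_board below 0.1 rad/s); the robot touches nothing.
It fails at once if the brown board is moved more than 12 mm (distance of brown_board from where it was at the start of the episode above 0.012 m).
It fails at once if the occupied place's lever is thrown past 0.4 rad ((horizontal distance between brown_board and place_a below 0.03 m and value of joint lever_a above 0.4 rad) or (horizontal distance between brown_board and place_b below 0.03 m and value of joint lever_b above 0.4 rad)).
It fails at once if the green board is dropped: it moves faster than 0.45 m/s out of the fingers (contact force between the fingers and green_board below 0.05 N and linear speed of green_board above 0.45 m/s).
It fails at once if the green board is pressed down with more than 40 N (contact force between green_board and station above 40 N).
It fails at once if the jar or the meter is moved more than 30 mm (distance of any of jar, meter from where it was at the start of the episode above 0.03 m).
It also fails if it takes over 53 s, if anything falls off the work surface, if the arm or the gripper's body presses on something with over 40 N, if the wrist force passes 120 N, or if a joint passes its speed limit or range.

## Working session

There is one attempt and no reset: what is moved stays moved. The work goes in short steps, Python scripts to look and compute and a shell command to move; the robot and the scene stay as the last step left them, time stands still between calls to the robot, and variables do not carry over. Pictures are saved under pics/ and viewed, about 8 in all and at most 12, crops included, and the job is handed in when it is done.

```bash
mkdir -p pics
cat > h.py <<'E'
import numpy as np, cv2
from cell import *
from scipy.spatial.transform import Rotation as R
def toolT():
    s=observe(); T=np.eye(4); T[:3,:3]=R.from_euler('xyz',s['tool_rot']).as_matrix(); T[:3,3]=s['tool_pos']; return T
def cam(name):
    T=toolT(); c=get_calibration(name); im,d=read_camera(name)
    P=c['pose'] if name!='wrist' else T@np.array(c['T_tool_cam'])
    return im,d,np.array(P),240/np.tan(np.radians(c['vertical_fov'])/2),c['cx'],c['cy']
def cloud(im,d,P,f,cx,cy):
    v,u=np.mgrid[:480,:640]
    p=np.stack([(u-cx)/f*d,(v-cy)/f*d,d],-1)
    return p@P[:3,:3].T+P[:3,3]
E
python3 - <<'E'
from h import *
print(tip_reach, observe())
for n in('scene','top'):
    r=cam(n); np.savez(n,im=r[0],d=r[1],w=cloud(*r)); cv2.imwrite(f'pics/{n}0.png',r[0][...,::-1]); print(n,r[2:],(r[1]==0).mean())
E
```

```text
0.025 {'time': 0.0, 'qpos': array([-1.46498166e+00,  3.42697825e-01,  1.52500426e+00,  8.71001529e-07,
        1.27541540e+00, -1.45997149e-01]), 'qvel': array([-5.61500519e-04,  2.08185375e-03,  7.39931568e-04,  1.23650089e-03,
       -1.18585145e-03,  3.11045282e-05]), 'joint_efforts': array([-1.29796455e-03, -4.31247103e+01, -2.44223410e+01,  7.15252245e-02,
        5.58954547e-02, -1.22830161e-04]), 'tool_pos': array([ 0.13079233, -0.50806581,  0.25106232]), 'tool_rot': array([-1.7173397 ,  1.5692715 ,  1.67606452]), 'contact_force': array([ 0.32786454, -0.22272495,  0.89815853]), 'torque': array([-0.00312814, -0.01212102, -0.03555855]), 'opening': 0.09185944369712165}
scene (array([[ 0.8725621 ,  0.36337084, -0.32649197,  0.85011998],
       [ 0.48848699, -0.65447531,  0.57709837, -0.58716334],
       [-0.00398021, -0.66304125, -0.74857228,  0.81093635],
       [ 0.        ,  0.        ,  0.        ,  1.        ]]), np.float64(468.7095367119653), 318.7870023658494, 241.0316536817663) 0.004016927083333333
top (array([[-0.00445533, -0.99642595,  0.08435331,  0.45196671],
       [-0.99997852,  0.00403393, -0.00516541, -0.01184302],
       [ 0.00480667, -0.08437452, -0.99642252,  1.11290009],
       [ 0.        ,  0.        ,  0.        ,  1.        ]]), np.float64(474.5985500054434), 325.41614901347236, 238.83849490638625) 0.0040104166666666665
```

View pics/scene0.png

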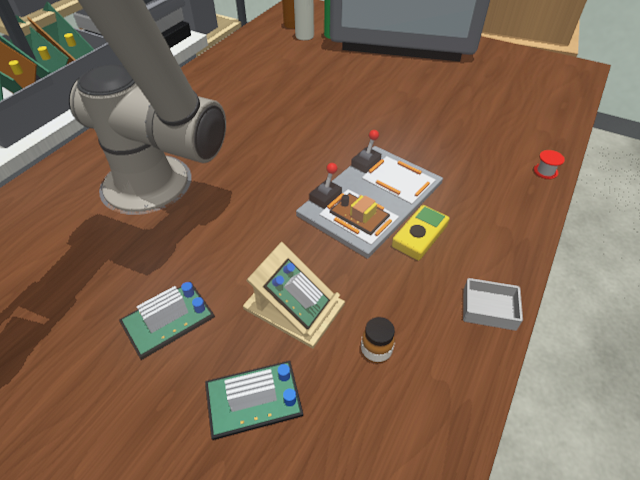

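View pics/top0.png

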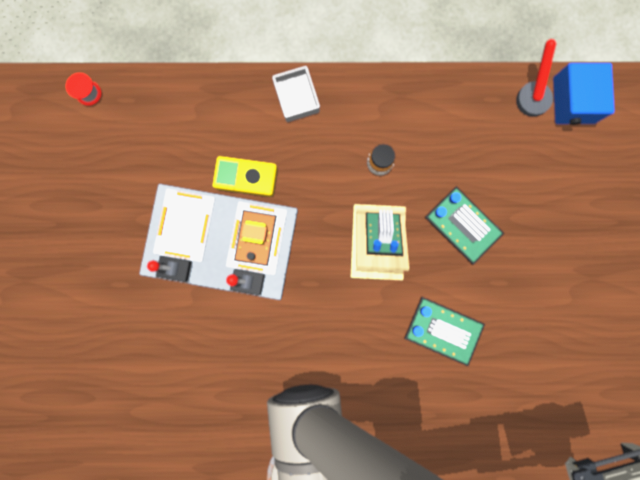

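The scene view shows three finned green boards: one on the plywood rest at scene (298,288), top (384,235), and two flat on the table, top (465,225) and (445,330). The one meant leans on the rest; I'll check its size. The brown board is on the right place, top (253,238), so the left place_a at top (183,225) is free. Its lever ball is at top (153,266). Next I measure all of these.

```bash
cat > m.py <<'E'
from h import *
def load(n): z=np.load(n+'.npz'); return z['im'],z['d'],z['w']
for n,box in(('top',(350,200,412,282)),('scene',(240,238,350,345))):
    im,d,w=load(n); hsv=cv2.cvtColor(im,cv2.COLOR_RGB2HSV); x0,y0,x1,y1=box
    m=np.zeros(d.shape,bool); m[y0:y1,x0:x1]=1; m&=d>0
    H,S,V=[hsv[...,i].astype(int) for i in range(3)]
    g=m&(H>50)&(H<95)&(S>70)
    p=w[g]; 
    for _ in range(5):
        c=np.median(p,0); nrm=np.linalg.svd(p-p.mean(0))[2][2]; nrm*=np.sign(nrm[2]); e=(p-p.mean(0))@nrm; p=p[abs(e)<max(.002,1.5*e.std())]
    c=p.mean(0); print(n,'plane n',nrm,'tilt',np.degrees(np.arccos(nrm[2])),'az',np.degrees(np.arctan2(nrm[1],nrm[0])),'c',c,len(p))
    h=(w-c)@nrm; ex=np.array([-nrm[0],-nrm[1],0]); ex-=nrm*(ex@nrm); ex/=np.linalg.norm(ex); ey=np.cross(nrm,ex)
    print('green ext x,y',[np.percentile((p-c)@a,[1,99]).round(4) for a in(ex,ey)])
    s=m&(h>.032)&(h<.05)&(S<60); q=w[s]; print('sink n',s.sum(),'h',np.percentile(h[s],[5,50,95]))
    uv=np.c_[(q-c)@ex,(q-c)@ey]; r=cv2.minAreaRect((uv*1000).astype(np.float32)); print('rect',r,'pct',np.percentile(uv,[2,98],axis=0))
    print('sink centre at plane',c+ex*r[0][0]/1e3+ey*r[0][1]/1e3)
    bl=m&(H>100)&(H<125)&(S>120)&(h>.012); print('blue centre ex,ey', ((w[bl]-c)@ex).mean(),((w[bl]-c)@ey).mean())
    o=(H>8)&(H<20)&(S>150)&(V>180)&(d>0)&(w[...,2]<.05)&(w[...,2]>.02)
    k,l,st,ce=cv2.connectedComponentsWithStats(o.astype(np.uint8))
    for i in range(1,k):
        if st[i,4]>25: print('orange',ce[i].round(),st[i,4],w[l==i].mean(0).round(4))
    rd=((H<6)|(H>174))&(S>180)&(V>120)&(d>0)&(w[...,2]>.05)&(w[...,2]<.12)
    k,l,st,ce=cv2.connectedComponentsWithStats(rd.astype(np.uint8))
    for i in range(1,k):
        if st[i,4]>25: print('red',ce[i].round(),st[i,4],w[l==i].mean(0).round(4),w[l==i].max(0).round(4))
im=load('scene')[0][235:350,235:355]; cv2.imwrite('pics/crop.png',cv2.resize(im,None,fx=5,fy=5,interpolation=2)[...,::-1])
E
python3 m.py
```

```text
top plane n [ 0.57418417 -0.03382276  0.81802724] tilt 35.112202599636326 az -3.371155918854286 c [ 0.55104888 -0.14047319  0.07198699] 481
green ext x,y [array([-0.0583,  0.0519]), array([-0.0315,  0.041 ])]
sink n 218 h [0.03322754 0.03886666 0.04154076]
rect ((-6.541524887084961, 5.38535213470459), (26.288145065307617, 63.33428955078125), 88.53252410888672) pct [[-0.03439449 -0.00749085]
 [ 0.02440292  0.01801704]]
sink centre at plane [ 0.55607409 -0.14616389  0.06822444]
blue centre ex,ey 0.04297689550917208 0.005218435887673651
red [545.  65.] 461 [ 0.9315 -0.5155  0.08  ] [ 0.9758 -0.5049  0.1139]
red [153. 266.] 72 [0.4817 0.3478 0.1065] [0.4896 0.3583 0.1126]
red [232. 280.] 80 [0.4508 0.1799 0.1071] [0.4613 0.1904 0.1129]
scene plane n [ 0.57138696 -0.02487686  0.82030366] tilt 34.884797612743164 az -2.492951078202194 c [ 0.56093098 -0.16109249  0.06241358] 590
green ext x,y [array([-0.0474,  0.0624]), array([-0.0468,  0.0233])]
sink n 450 h [0.03309501 0.03828862 0.04134124]
rect ((7.460121154785156, -9.641129493713379), (28.015705108642578, 60.58789825439453), 89.21949005126953) pct [[-0.02126496 -0.02275578]
 [ 0.03694347  0.0034971 ]]
sink centre at plane [ 0.55523656 -0.15119431  0.06668024]
blue centre ex,ey 0.05518680059682852 -0.009293387452645052
orange [376. 165.] 50 [0.5104 0.3182 0.029 ]
orange [409. 167.] 47 [0.5874 0.3525 0.0297]
orange [388. 187.] 55 [0.5717 0.256  0.0298]
orange [422. 188.] 38 [0.6469 0.2916 0.0296]
orange [335. 200.] 57 [0.4793 0.1488 0.0292]
orange [347. 225.] 67 [0.5408 0.089  0.0297]
orange [383. 227.] 49 [0.6163 0.1232 0.0298]
red [374. 133.] 35 [0.4846 0.3438 0.1039] [0.4944 0.356  0.1084]
red [332. 166.] 42 [0.4541 0.1758 0.1043] [0.4624 0.1877 0.1099]
```

View pics/crop.png

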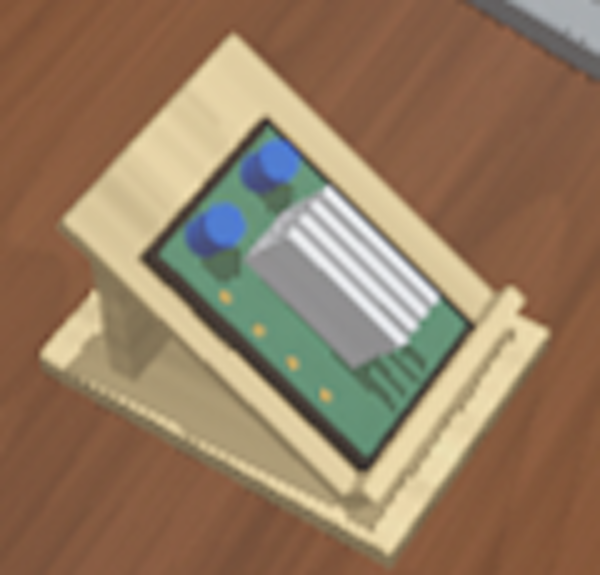

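The crop confirms it: the board on the rest has its capacitors at the upper end and a 60 x 26 mm sink, a 120 x 80 board. The two flat ones are bigger. Next I work out the move to hover over it.

```bash
cat > go.py <<'E'
import sys; from h import *
# target tcp x y z, jaw azimuth deg (mod 180); prints units
def go(x,y,z,az):
    T=toolT(); A=T[:3,:3]; d=A.T@(np.array([x,y,z])-T[:3,3])/.04
    ja=np.degrees(np.arctan2(A[1,1],A[0,1])); t=(az-ja+90)%180-90
    print('pos',T[:3,3].round(4),'jaw az',ja.round(2),'tilt',A[2,0].round(4),'tx ty tz',d.round(3),'roll',(-t/10).round(3),'q6',observe()['qpos'][5].round(2), 'F',observe()['contact_force'].round(2),observe()['opening'].round(4),observe()['time'])
if __name__=='__main__': go(*map(float,sys.argv[1:]))
E
python3 go.py .571 -.15 .25 87
```

```text
Traceback (most recent call last):
  File "go.py", line 7, in <module>
    if __name__=='__main__': go(*map(float,sys.argv[1:]))
                             ~~^^^^^^^^^^^^^^^^^^^^^^^^^^
  File "go.py", line 6, in go
    print('pos',T[:3,3].round(4),'jaw az',ja.round(2),'tilt',A[2,0].round(4),'tx ty tz',d.round(3),'roll',(-t/10).round(3),'q6',observe()['qpos'][5].round(2), 'F',observe()['contact_force'].round(2),observe()['opening'].round(4),observe()['time'])
                                                                                                                                                                                                       ^^^^^^^^^^^^^^^^^^^^^^^^^^
AttributeError: 'float' object has no attribute 'round'
```

```bash
sed -i "s/observe()\['opening'\].round(4)/round(observe()['opening'],4)/" go.py; python3 go.py .571 -.15 .25 87; python3 -c "
from cell import *; print(get_calibration('wrist'))"
```

```text
pos [ 0.1308 -0.5081  0.2511] jaw az -75.57 tilt -1.0 tx ty tz [  0.039  -5.929 -12.889] roll 1.743 q6 -0.15 F [ 0.26  0.29 -0.12] 0.0915 0.1
{'vertical_fov': 64.34656971228978, 'cx': 320.6632154333414, 'cy': 236.79283140953245, 'T_tool_cam': array([[ 4.26835381e-04, -2.54195501e-01,  9.67152762e-01,
        -1.34322792e-01],
       [ 9.99999263e-01,  1.20797093e-03, -1.23842165e-04,
         2.70739923e-04],
       [-1.13681230e-03,  9.67152102e-01,  2.54195829e-01,
        -6.72966213e-02],
       [ 0.00000000e+00,  0.00000000e+00,  0.00000000e+00,
         1.00000000e+00]])}
```

```bash
python3 -m crank '[{"fingers":1,"tx":0,"ty":-0.5,"tz":-1,"roll":0.2},{"fingers":1,"tx":0,"ty":-1.1,"tz":-2.4,"roll":0.5},{"fingers":1,"tx":0,"ty":-1.7,"tz":-3.8,"roll":0.8},{"fingers":1,"tx":0,"ty":-2.3,"tz":-5.2,"roll":1.1},{"fingers":1,"tx":0,"ty":-2.9,"tz":-6.5,"roll":1.4},{"fingers":1,"tx":0,"ty":-3.5,"tz":-7.8,"roll":1.7},{"fingers":1,"tx":0,"ty":-4.1,"tz":-9.1,"roll":1.743},{"fingers":1,"tx":0,"ty":-4.6,"tz":-10.2,"roll":1.743}]' 25; python3 go.py .571 -.15 .25 87
```

```text
time: 1.1
tool_pos: [0.4814, -0.2269, 0.2514]
tool_rot: [-0.381, 1.57, 2.709]
contact_force: [0.6, 0.1, 1.3]
opening: 0.0915
pos [ 0.4814 -0.2269  0.2514] jaw az -92.96 tilt -1.0 tx ty tz [ 0.035 -2.035 -2.137] roll 0.004 q6 1.04 F [0.6  0.07 1.28] 0.0915 1.1
```

```bash
python3 -m crank '[{"fingers":1,"tx":0,"ty":-0.6,"tz":-0.6,"roll":0},{"fingers":1,"tx":0,"ty":-1.3,"tz":-1.4,"roll":0},{"fingers":1,"tx":0.0,"ty":-1.8,"tz":-1.9,"roll":0},{"fingers":1,"tx":0.0,"ty":-2.035,"tz":-2.137,"roll":0},{"fingers":1,"tx":0.0,"ty":-2.035,"tz":-2.137,"roll":0},{"fingers":1,"tx":0.0,"ty":-2.035,"tz":-2.137,"roll":0},{"fingers":1,"tx":0.0,"ty":-2.035,"tz":-2.137,"roll":0},{"fingers":1,"tx":0.0,"ty":-2.035,"tz":-2.137,"roll":0}]'
cat > w.py <<'E'
from h import *
def board(r,box=(0,0,640,480),zr=(.0,.2)):
    im,d=r[:2]; w=cloud(*r); hsv=cv2.cvtColor(im,cv2.COLOR_RGB2HSV); H,S,V=[hsv[...,i].astype(int) for i in range(3)]
    x0,y0,x1,y1=box; m=np.zeros(d.shape,bool); m[y0:y1,x0:x1]=1; m&=(d>0)&(w[...,2]>zr[0])&(w[...,2]<zr[1])
    g=m&(H>50)&(H<95)&(S>70); k,l,st,ce=cv2.connectedComponentsWithStats(g.astype(np.uint8)); 
    g=cv2.morphologyEx(g.astype(np.uint8),cv2.MORPH_CLOSE,np.ones((9,9)))>0; g&=m
    p=w[g&(H>50)&(H<95)&(S>70)]
    for _ in range(6):
        q=p-p.mean(0); n=np.linalg.svd(q,full_matrices=False)[2][2]; n*=np.sign(n[2]); e=q@n; p=p[abs(e)<max(.002,1.5*e.std())]
    c=p.mean(0); h=(w-c)@n; s=m&(h>.036)&(h<.046)&(S<60)&(np.linalg.norm(w-c,axis=-1)<.09)
    print('n',n.round(3),'tilt',np.degrees(np.arccos(n[2])).round(1),'c',c.round(4),len(p),s.sum())
    q=w[s]; pts=(q-n*(((q-c)@n)[:,None]))
    ex=np.array([1,0,0])-n*n[0]; ex/=np.linalg.norm(ex); ey=np.cross(n,ex); uv=np.c_[(pts-c)@ex,(pts-c)@ey]
    rr=cv2.minAreaRect((uv*1000).astype(np.float32)); ctr=c+ex*rr[0][0]/1e3+ey*rr[0][1]/1e3
    b=cv2.boxPoints(rr); e=max([b[1]-b[0],b[2]-b[1]],key=np.linalg.norm); dr=ex*e[0]+ey*e[1]
    print('sink dims',np.round(rr[1],1),'ctr on green surface',ctr.round(4),'x-axis az mod180',np.degrees(np.arctan2(dr[1],dr[0])).round(2))
    return n,ctr
if __name__=='__main__':
    import sys
    r=cam('wrist'); cv2.imwrite(sys.argv[1],r[0][...,::-1]); board(r)
E
python3 w.py pics/w1.png; python3 go.py .571 -.15 .25 87
```

```text
time: 2.1
tool_pos: [0.5694, -0.1524, 0.2519]
tool_rot: [2.28, 1.571, -0.915]
contact_force: [-0.5, 0.2, 0.5]
opening: 0.092
n [ 0.132 -0.275  0.952] tilt 17.8 c [ 0.5619 -0.2818  0.0266] 5212 822
sink dims [80.5 36.8] ctr on green surface [ 0.5703 -0.3319  0.011 ] x-axis az mod180 43.41
pos [ 0.5695 -0.1523  0.2519] jaw az -93.05 tilt -1.0 tx ty tz [ 0.048 -0.059 -0.035] roll -0.005 q6 1.23 F [-0.36  0.42  0.9 ] 0.0919 2.15
```

View pics/w1.png

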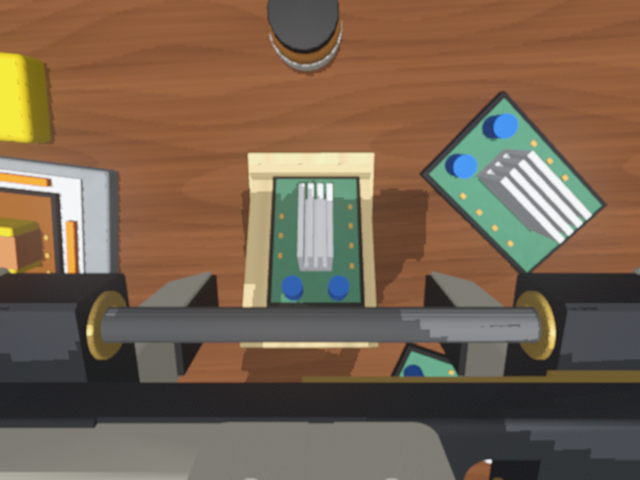

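The wrist view shows the board on the rest at (316,240), between the fingers. The big look-alike is at (515,185). I refit with only the rest's box.

Run:
```python
from w import *
n,c=board(cam('wrist'),(245,150,380,305))
g=c+n*.026; print('grasp',g); from go import go
go(g[0],g[1],g[2]+.006,87)
```

```text
n [ 0.573 -0.03   0.819] tilt 35.0 c [ 0.5501 -0.1478  0.0728] 5913 1543
sink dims [26.  60.5] ctr on green surface [ 0.5543 -0.1476  0.0699] x-axis az mod180 -2.82
grasp [ 0.56919039 -0.14833752  0.09115206]
pos [ 0.5695 -0.1522  0.2518] jaw az -93.04 tilt -1.0 tx ty tz [ 3.867 -0.096  0.014] roll -0.004 q6 1.23 F [-0.39 -0.48  0.99] 0.0918 2.2
```

```bash
python3 -m crank '[{"fingers":1,"tx":0.8,"ty":-0.1,"tz":0,"roll":0},{"fingers":1,"tx":2.0,"ty":-0.1,"tz":0,"roll":0},{"fingers":1,"tx":3.0,"ty":-0.1,"tz":0,"roll":0},{"fingers":1,"tx":3.6,"ty":-0.1,"tz":0,"roll":0},{"fingers":1,"tx":3.85,"ty":-0.1,"tz":0,"roll":0},{"fingers":1,"tx":3.85,"ty":-0.1,"tz":0,"roll":0},{"fingers":0,"tx":3.85,"ty":-0.1,"tz":0,"roll":0},{"fingers":-0.3,"tx":3.85,"ty":-0.1,"tz":0,"roll":0}]' 25;  python3 -m crank '[{"fingers":-0.7,"tx":0,"ty":0,"tz":0,"roll":0},{"fingers":-0.8,"tx":0,"ty":0,"tz":0,"roll":0},{"fingers":-0.8,"tx":0,"ty":0,"tz":0,"roll":0},{"fingers":-0.8,"tx":0,"ty":0,"tz":0,"roll":0},{"fingers":-0.8,"tx":0,"ty":0,"tz":0,"roll":0},{"fingers":-0.8,"tx":0,"ty":0,"tz":0,"roll":0},{"fingers":-0.8,"tx":0,"ty":0,"tz":0,"roll":0},{"fingers":-0.8,"tx":0,"ty":0,"tz":0,"roll":0}]' 25; python3 go.py .5692 -.1483 .0972 87
```

```text
time: 3.2
tool_pos: [0.5705, -0.148, 0.0989]
tool_rot: [2.763, 1.569, -0.431]
contact_force: [0.8, -0.4, 0.4]
opening: 0.0761
time: 4.2
tool_pos: [0.5699, -0.1479, 0.0977]
tool_rot: [1.235, 1.571, -1.959]
contact_force: [-0.1, -1.0, -0.7]
opening: 0.0258
pos [ 0.5699 -0.1479  0.0977] jaw az -93.0 tilt -1.0 tx ty tz [0.012 0.011 0.018] roll -0.0 q6 1.24 F [-0.06 -0.97 -0.67] 0.0258 4.2
```

```bash
python3 -m crank '[{"fingers":-0.8,"tx":-0.2,"ty":0,"tz":0,"roll":0},{"fingers":-0.8,"tx":-0.7,"ty":0,"tz":0,"roll":0},{"fingers":-0.8,"tx":-1.3,"ty":0,"tz":0,"roll":0},{"fingers":-0.8,"tx":-2,"ty":0,"tz":0,"roll":0},{"fingers":-0.8,"tx":-2.7,"ty":0,"tz":0,"roll":0},{"fingers":-0.8,"tx":-3.3,"ty":0,"tz":0,"roll":0},{"fingers":-0.8,"tx":-3.6,"ty":0,"tz":0,"roll":0},{"fingers":-0.8,"tx":-3.6,"ty":0,"tz":0,"roll":0}]' 25
python3 - <<'E'
from w import *
r=cam('wrist'); cv2.imwrite('pics/w2.png',r[0][...,::-1])
from go import go; go(.5692,-.1483,.24,87)
r2=cam('scene'); cv2.imwrite('pics/s2.png',r2[0][...,::-1])
E
```

```text
time: 5.2
tool_pos: [0.5701, -0.1478, 0.2421]
tool_rot: [2.795, 1.57, -0.399]
contact_force: [-0.1, 0.3, -3.7]
opening: 0.0259
pos [ 0.5696 -0.1476  0.2411] jaw az -93.0 tilt -1.0 tx ty tz [0.028 0.018 0.01 ] roll 0.0 q6 1.24 F [ 0.32  0.07 -2.89] 0.0254 5.25
```

View pics/w2.png

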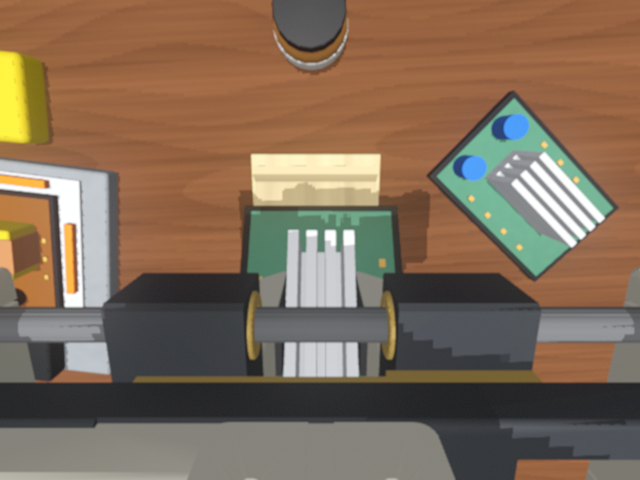

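Run:
```python
from w import *
board(cam('wrist'),(245,205,400,272),(.1,.35))
from go import go; go(.5,.321,.24,79.6)
```

```text
n [ 0.575 -0.03   0.817] tilt 35.2 c [ 0.588  -0.1486  0.1887] 5830 1810
sink dims [26.1 17.7] ctr on green surface [ 0.5715 -0.1481  0.2003] x-axis az mod180 86.8
pos [ 0.5694 -0.1476  0.2404] jaw az -93.0 tilt -1.0 tx ty tz [  0.024 -11.608   2.346] roll 0.74 q6 1.24 F [ 0.25 -0.28 -4.31] 0.0262 5.35
```

```bash
python3 -m crank '[{"fingers":-0.8,"tx":0,"ty":-0.3,"tz":0.05,"roll":0.0},{"fingers":-0.8,"tx":0,"ty":-1.0,"tz":0.2,"roll":0.1},{"fingers":-0.8,"tx":0,"ty":-2,"tz":0.4,"roll":0.2},{"fingers":-0.8,"tx":0,"ty":-3,"tz":0.6,"roll":0.3},{"fingers":-0.8,"tx":0,"ty":-4,"tz":0.8,"roll":0.4},{"fingers":-0.8,"tx":0,"ty":-5,"tz":1,"roll":0.5},{"fingers":-0.8,"tx":0,"ty":-5.8,"tz":1.2,"roll":0.6},{"fingers":-0.8,"tx":0,"ty":-6.5,"tz":1.3,"roll":0.74}]' 25; python3 go.py .5 .321 .24 79.6
```

```text
time: 6.35
tool_pos: [0.5305, 0.1166, 0.2413]
tool_rot: [0.043, 1.57, 3.003]
contact_force: [1.0, 0.4, -3.0]
opening: 0.026
pos [0.5305 0.1166 0.2413] jaw az -100.38 tilt -1.0 tx ty tz [ 0.034 -4.889  1.672] roll 0.002 q6 1.83 F [ 0.98  0.4  -2.98] 0.026 6.35
```

```bash
python3 -m crank '[{"fingers":-0.8,"tx":0,"ty":-0.6,"tz":0.2,"roll":0.0},{"fingers":-0.8,"tx":0,"ty":-1.5,"tz":0.5,"roll":0.0},{"fingers":-0.8,"tx":0,"ty":-2.5,"tz":0.85,"roll":0.0},{"fingers":-0.8,"tx":0,"ty":-3.5,"tz":1.2,"roll":0.0},{"fingers":-0.8,"tx":0,"ty":-4.3,"tz":1.5,"roll":0.0},{"fingers":-0.8,"tx":0,"ty":-4.8,"tz":1.67,"roll":0},{"fingers":-0.8,"tx":0,"ty":-4.8,"tz":1.67,"roll":0},{"fingers":-0.8,"tx":0,"ty":-4.8,"tz":1.67,"roll":0}]' 25
cat > st.py <<'E'
from w import *
import sys
r=cam('wrist'); im,d=r[:2]; cv2.imwrite(sys.argv[1],im[...,::-1]); w=cloud(*r); hsv=cv2.cvtColor(im,cv2.COLOR_RGB2HSV); H,S,V=[hsv[...,i].astype(int) for i in range(3)]
o=(H>8)&(H<22)&(S>150)&(V>140)&(d>0)&(w[...,2]<.037)&(w[...,2]>.02)
k,l,s,ce=cv2.connectedComponentsWithStats(o.astype(np.uint8))
for i in range(1,k):
    if s[i,4]>60:
        q=w[(l==i)&(w[...,2]>.029)]; rr=cv2.minAreaRect((q[:,:2]*1000).astype(np.float32)); b=cv2.boxPoints(rr); e=max([b[1]-b[0],b[2]-b[1]],key=np.linalg.norm)
        print('orange',ce[i].round(),s[i,4],'rect',np.round(rr[0],1),np.round(rr[1],1),'z',q[:,2].mean().round(4),'az',np.degrees(np.arctan2(e[1],e[0])).round(1))
rd=((H<6)|(H>174))&(S>150)&(V>90)&(d>0)&(w[...,2]>.07)&(w[...,2]<.13)
k,l,s,ce=cv2.connectedComponentsWithStats(rd.astype(np.uint8))
for i in range(1,k):
    if s[i,4]>60: print('red',ce[i].round(),s[i,4],w[l==i].mean(0).round(4),w[l==i].max(0).round(4),w[l==i].min(0).round(4))
from go import go; go(.5,.321,.24,79.6)
E
python3 st.py pics/w3.png
```

```text
time: 7.35
tool_pos: [0.5007, 0.3148, 0.2414]
tool_rot: [1.364, 1.57, -1.959]
contact_force: [0.2, -0.2, -3.6]
opening: 0.0259
orange [311.  39.] 628 rect [644.1 295.8] [57.2  6.5] z 0.0332 az 79.6
orange [518.  38.] 715 rect [614.1 129.2] [59.5  7.3] z 0.0331 az 79.8
orange [502. 123.] 5914 rect [546.4 142.3] [ 72.5 111. ] z 0.0338 az -9.4
orange [256. 124.] 574 rect [585.5 355.5] [ 6.3 66.4] z 0.0333 az -10.6
orange [368. 124.] 550 rect [568.1 259.9] [ 6.1 66.4] z 0.0333 az -10.3
orange [451. 124.] 705 rect [555.6 189.6] [ 8.2 67.3] z 0.0331 az -10.9
orange [564. 123.] 802 rect [538.   93.4] [ 9.1 67.1] z 0.033 az -10.6
orange [312. 203.] 254 rect [511.2 319.6] [57.3  3.2] z 0.0334 az 79.5
orange [498. 204.] 452 rect [479.5 153.7] [58.8  6. ] z 0.0332 az 79.8
red [504. 261.] 873 [0.4543 0.1844 0.1069] [0.4637 0.195  0.1133] [0.4398 0.1702 0.0967]
pos [0.5008 0.3145 0.2415] jaw az -100.46 tilt -1.0 tx ty tz [ 0.038 -0.156  0.049] roll -0.006 q6 2.19 F [ 0.31  0.19 -3.17] 0.0257 7.4
```

View pics/w3.png

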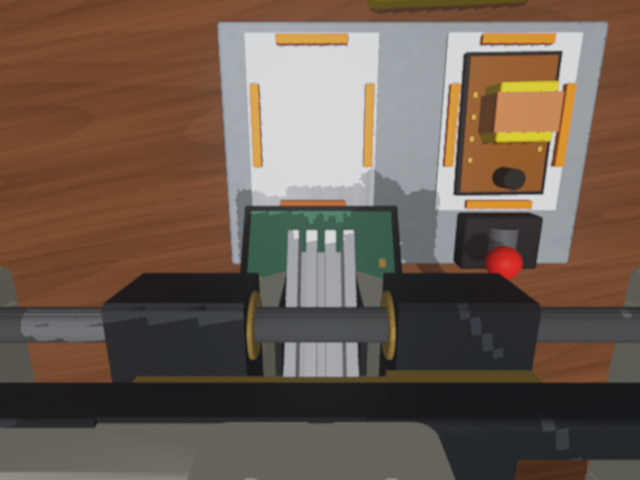

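Place A's four stops, at (311,39), (256,124), (368,124) and (312,203), agree on a centre of (0.5768, 0.3078) with yaw -10.4°. The place is empty, and the brown board sits inside the right one. The board is still held at 35°. I'll touch its low edge down 5 mm inside the far stop, then roll it flat on an arc with a lighter grip.

```bash
python3 go.py .6071 .3022 .105 79.6
```

```text
pos [0.5008 0.3145 0.2415] jaw az -100.46 tilt -1.0 tx ty tz [ 3.413 -0.182 -2.669] roll -0.006 q6 2.19 F [ 0.31  0.19 -3.17] 0.0257 7.4
```

```bash
python3 -m crank '[{"fingers":-0.8,"tx":0,"ty":0,"tz":-0.6,"roll":0.0},{"fingers":-0.8,"tx":0,"ty":-0.1,"tz":-1.6,"roll":0.0},{"fingers":-0.8,"tx":0.2,"ty":-0.18,"tz":-2.4,"roll":0.0},{"fingers":-0.8,"tx":1,"ty":-0.18,"tz":-2.67,"roll":0.0},{"fingers":-0.8,"tx":2,"ty":-0.18,"tz":-2.67,"roll":0.0},{"fingers":-0.8,"tx":2.8,"ty":-0.18,"tz":-2.67,"roll":0},{"fingers":-0.8,"tx":3.35,"ty":-0.18,"tz":-2.67,"roll":0},{"fingers":-0.8,"tx":3.4,"ty":-0.18,"tz":-2.67,"roll":0}]' 25; python3 -m crank '[{"fingers":-0.8,"tx":0,"ty":0,"tz":0,"roll":0.0},{"fingers":-0.8,"tx":0,"ty":0,"tz":0,"roll":0.0},{"fingers":-0.8,"tx":0,"ty":0,"tz":0,"roll":0.0},{"fingers":-0.8,"tx":0,"ty":0,"tz":0,"roll":0.0},{"fingers":-0.8,"tx":0,"ty":0,"tz":0,"roll":0.0},{"fingers":-0.8,"tx":0,"ty":0,"tz":0,"roll":0.0},{"fingers":-0.8,"tx":0,"ty":0,"tz":0,"roll":0.0},{"fingers":-0.8,"tx":0,"ty":0,"tz":0,"roll":0.0}]' 12; python3 go.py .6071 .3022 .0929 79.6
python3 - <<'E'
from w import *
r=cam('wrist');board(r,(245,205,400,272),(.03,.2))
E
```

```text
time: 8.4
tool_pos: [0.6063, 0.3016, 0.1037]
tool_rot: [0.598, 1.566, -2.726]
contact_force: [-0.1, 0.1, -3.7]
opening: 0.0261
time: 9.4
tool_pos: [0.6069, 0.3033, 0.1056]
tool_rot: [1.35, 1.571, -1.973]
contact_force: [0.5, 0.2, -3.1]
opening: 0.0255
pos [0.6069 0.3033 0.1056] jaw az -100.4 tilt -1.0 tx ty tz [ 0.318  0.026 -0.009] roll -0.0 q6 2.1 F [ 0.47  0.24 -3.12] 0.0255 9.4
n [ 0.566 -0.103  0.818] tilt 35.1 c [0.6254 0.2999 0.0537] 5861 1805
sink dims [26.1 17.5] ctr on green surface [0.6088 0.3024 0.0655] x-axis az mod180 79.32
```

```bash
python3 -m crank '[{"fingers":-0.8,"tx":0.1,"ty":0.02,"tz":0,"roll":0.0},{"fingers":-0.8,"tx":0.2,"ty":0.02,"tz":0,"roll":0.0},{"fingers":-0.8,"tx":0.25,"ty":0.02,"tz":0,"roll":0.0},{"fingers":-0.8,"tx":0.3,"ty":0.02,"tz":0,"roll":0.0},{"fingers":-0.8,"tx":0.32,"ty":0.02,"tz":0,"roll":0.0},{"fingers":-0.8,"tx":0.32,"ty":0.02,"tz":0,"roll":0.0},{"fingers":-0.8,"tx":0.32,"ty":0.02,"tz":0,"roll":0.0},{"fingers":-0.8,"tx":0.32,"ty":0.02,"tz":0,"roll":0.0}]' 10;python3 go.py .6071 .3022 .0929 79.6
```

```text
time: 10.45
tool_pos: [0.6067, 0.3024, 0.0944]
tool_rot: [3.025, 1.57, -0.298]
contact_force: [-4.0, -1.7, 5.4]
opening: 0.026
pos [0.6067 0.3024 0.0944] jaw az -100.4 tilt -1.0 tx ty tz [ 0.037  0.004 -0.012] roll 0.0 q6 2.1 F [-4.02 -1.73  5.39] 0.026 10.45
```

```bash
python3 -m crank '[{"fingers":-0.8,"tx":0.03,"ty":0,"tz":0.07,"roll":0.0},{"fingers":-0.8,"tx":0.07,"ty":0,"tz":0.135,"roll":0.0},{"fingers":-0.8,"tx":0.11,"ty":0,"tz":0.2,"roll":0.0},{"fingers":-0.8,"tx":0.15,"ty":0,"tz":0.26,"roll":0.0},{"fingers":-0.8,"tx":0.195,"ty":0,"tz":0.32,"roll":0.0},{"fingers":-0.8,"tx":0.24,"ty":0,"tz":0.38,"roll":0.0},{"fingers":-0.8,"tx":0.24,"ty":0,"tz":0.38,"roll":0.0},{"fingers":-0.8,"tx":0.24,"ty":0,"tz":0.38,"roll":0.0}]' 8;python3 go.py .5768 .3078 .0648 79.6
python3 - <<'E'
from w import *
r=cam('wrist');board(r,(245,190,400,272),(.03,.2)); cv2.imwrite('pics/w4.png',r[0][...,::-1])
E
```

```text
time: 11.45
tool_pos: [0.592, 0.3053, 0.0828]
tool_rot: [-1.995, 1.571, 0.965]
contact_force: [0.5, -0.2, -3.6]
opening: 0.0261
pos [0.592  0.3053 0.0828] jaw az -100.41 tilt -1.0 tx ty tz [0.45  0.007 0.386] roll -0.001 q6 2.11 F [ 0.52 -0.16 -3.59] 0.0261 11.45
n [ 0.303 -0.056  0.951] tilt 18.0 c [0.6186 0.2999 0.0402] 9856 1371
sink dims [25.8 11.6] ctr on green surface [0.6045 0.3025 0.0448] x-axis az mod180 79.58
```

View pics/w4.png

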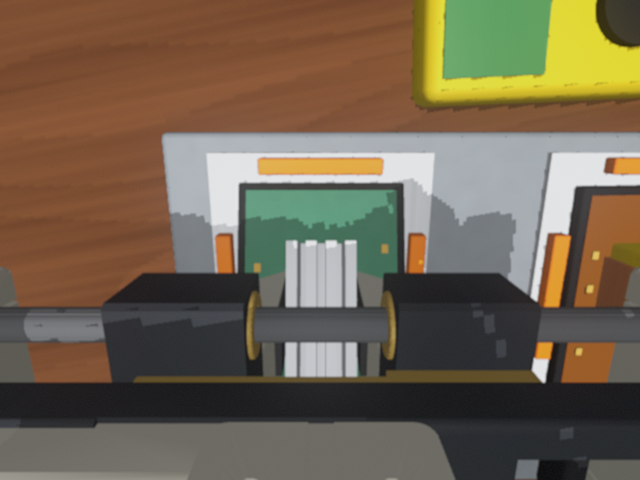

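```bash
python3 -m crank '[{"fingers":-0.8,"tx":0.1,"ty":0,"tz":0.11,"roll":0.0},{"fingers":-0.8,"tx":0.2,"ty":0,"tz":0.21,"roll":0.0},{"fingers":-0.8,"tx":0.26,"ty":0,"tz":0.26,"roll":0.0},{"fingers":-0.8,"tx":0.32,"ty":0,"tz":0.31,"roll":0.0},{"fingers":-0.8,"tx":0.38,"ty":0,"tz":0.35,"roll":0.0},{"fingers":-0.8,"tx":0.42,"ty":0,"tz":0.38,"roll":0.0},{"fingers":-0.8,"tx":0.42,"ty":0,"tz":0.38,"roll":0.0},{"fingers":-0.8,"tx":0.42,"ty":0,"tz":0.38,"roll":0.0}]' 8;cat > chk.py <<'E'
from w import *
from go import go
go(.5768,.3078,.0648,79.6)
r=cam('wrist');board(r,(235,170,410,272),(.02,.2))
E
python3 chk.py
```

```text
time: 12.5
tool_pos: [0.5774, 0.3079, 0.0671]
tool_rot: [-2.837, 1.57, 0.123]
contact_force: [1.0, -1.2, 3.7]
opening: 0.026
pos [0.5774 0.3079 0.0671] jaw az -100.41 tilt -1.0 tx ty tz [0.057 0.005 0.014] roll -0.001 q6 2.13 F [ 1.02 -1.25  3.71] 0.026 12.5
n [-0.001  0.     1.   ] tilt 0.0 c [0.6114 0.3012 0.0339] 12971 976
sink dims [26.1  7.8] ctr on green surface [0.6014 0.3029 0.0339] x-axis az mod180 78.96
```

Flat (tilt 0.0°) and in contact. Now I release and back off upwards.

```bash
python3 -m crank '[{"fingers":-0.3,"tx":0,"ty":0,"tz":0,"roll":0.0},{"fingers":0,"tx":0,"ty":0,"tz":0,"roll":0.0},{"fingers":0.2,"tx":0,"ty":0,"tz":0,"roll":0.0},{"fingers":0.2,"tx":0,"ty":0,"tz":0,"roll":0.0},{"fingers":0.2,"tx":-0.2,"ty":0,"tz":0,"roll":0.0},{"fingers":0.2,"tx":-1,"ty":0,"tz":0,"roll":0.0},{"fingers":0.2,"tx":-2,"ty":0,"tz":0,"roll":0.0},{"fingers":0.2,"tx":-3,"ty":0,"tz":0,"roll":0.0}]' 8
python3 -m crank '[{"fingers":0.2,"tx":-0.6,"ty":0,"tz":0.3,"roll":0.0},{"fingers":0.2,"tx":-1.2,"ty":0,"tz":1,"roll":0.0},{"fingers":0,"tx":-1.2,"ty":0,"tz":1.8,"roll":0.0},{"fingers":-0.5,"tx":-1.2,"ty":0,"tz":2.4,"roll":0.0},{"fingers":-1,"tx":-1.2,"ty":0,"tz":2.5,"roll":0.0},{"fingers":-1,"tx":-1.2,"ty":0,"tz":2.5,"roll":0.0},{"fingers":-1,"tx":-1.2,"ty":0,"tz":2.5,"roll":0.0},{"fingers":-1,"tx":-1.2,"ty":0,"tz":2.5,"roll":0.0}]' 8
python3 st.py pics/w5.png
python3 - <<'E'
from w import *
board(cam('wrist'),(235,0,400,270),(.02,.1))
E
```

```text
time: 13.55
tool_pos: [0.5769, 0.3079, 0.1883]
tool_rot: [-2.764, 1.57, 0.196]
contact_force: [0.8, 0.2, 0.3]
opening: 0.055
time: 14.55
tool_pos: [0.4792, 0.3258, 0.2342]
tool_rot: [1.209, 1.57, -2.115]
contact_force: [0.8, -0.3, -0.7]
opening: 0.0022
orange [320.   4.] 730 rect [644.1 295.8] [57.3  7. ] z 0.0331 az 79.7
orange [535.   4.] 748 rect [613.8 129.2] [58.9  6.9] z 0.0329 az 79.8
orange [517.  95.] 6562 rect [546.6 142.5] [ 72.5 111.9] z 0.0338 az -9.4
orange [261.  95.] 642 rect [585.8 355.4] [ 6.5 66.7] z 0.0333 az -10.0
orange [379.  95.] 647 rect [568.2 260. ] [ 6.6 66.4] z 0.0333 az -10.2
orange [465.  95.] 785 rect [555.5 189.5] [ 7.6 66.8] z 0.0331 az -10.4
orange [583.  95.] 834 rect [538.2  93. ] [ 9.  67.5] z 0.0331 az -10.2
orange [320. 180.] 456 rect [509.3 319.9] [57.   5.6] z 0.0334 az 79.7
orange [513. 180.] 476 rect [479.2 153.7] [59.4  6.5] z 0.0332 az 79.7
red [286. 236.] 921 [0.4829 0.3491 0.107 ] [0.4941 0.3621 0.1137] [0.4692 0.3378 0.0976]
red [521. 235.] 1066 [0.4531 0.1853 0.1066] [0.4635 0.195  0.1125] [0.4392 0.1703 0.0952]
pos [0.4791 0.3258 0.2342] jaw az -100.44 tilt -1.0 tx ty tz [-0.146  0.022 -0.536] roll -0.004 q6 2.22 F [0.42 0.47 0.5 ] 0.001 14.6
n [-0. -0.  1.] tilt 0.0 c [0.5812 0.3068 0.0338] 8067 1850
sink dims [26.  59.1] ctr on green surface [0.5755 0.3079 0.0338] x-axis az mod180 -10.12
```

View pics/w5.png

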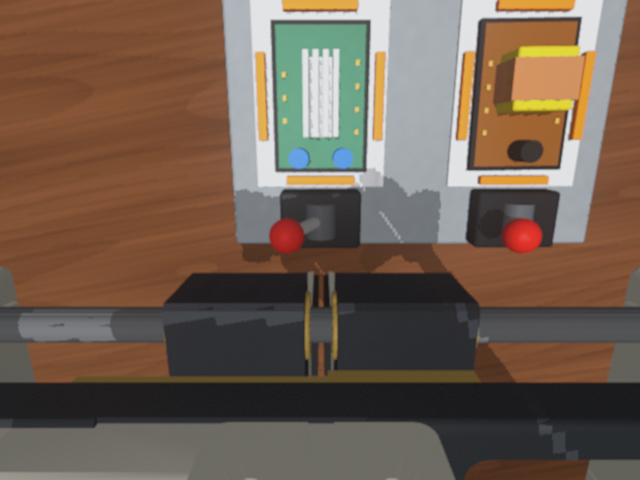

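The released board sits flat at (320,95), 1.3 mm from centre and square to the station. The brown board, at (525,95), has not moved. Lever A's ball is at (286,236), leaning left. Next I go to its left side with the fingers shut.

```bash
python3 go.py .4888 .3931 .105 79.6;python3 go.py .4776 .3321 .105 79.6
```

```text
pos [0.479  0.3258 0.2342] jaw az -100.43 tilt -1.0 tx ty tz [ 3.229 -1.7    0.062] roll -0.003 q6 2.22 F [-0.65  1.05  0.31] 0.0007 14.65
pos [0.479  0.3258 0.2342] jaw az -100.43 tilt -1.0 tx ty tz [ 3.23  -0.15   0.061] roll -0.003 q6 2.22 F [-0.65  1.05  0.31] 0.0007 14.65
```

```bash
python3 -m crank '[{"fingers":-1,"tx":0,"ty":-0.9,"tz":0.06,"roll":0.0},{"fingers":-1,"tx":0,"ty":-1.7,"tz":0.06,"roll":0.0},{"fingers":-1,"tx":0.5,"ty":-1.7,"tz":0.06,"roll":0.0},{"fingers":-1,"tx":1.5,"ty":-1.7,"tz":0.06,"roll":0.0},{"fingers":-1,"tx":2.5,"ty":-1.7,"tz":0.06,"roll":0.0},{"fingers":-1,"tx":3.2,"ty":-1.7,"tz":0.06,"roll":0.0},{"fingers":-1,"tx":3.2,"ty":-1.7,"tz":0.06,"roll":0.0},{"fingers":-1,"tx":3.2,"ty":-1.7,"tz":0.06,"roll":0.0}]' 8
python3 -m crank '[{"fingers":-1,"tx":0,"ty":0.2,"tz":0,"roll":0.0},{"fingers":-1,"tx":0,"ty":0.4,"tz":0,"roll":0.0},{"fingers":-1,"tx":0,"ty":0.65,"tz":0,"roll":0.0},{"fingers":-1,"tx":0,"ty":0.9,"tz":0,"roll":0.0},{"fingers":-1,"tx":0,"ty":1.15,"tz":0,"roll":0.0},{"fingers":-1,"tx":0,"ty":1.35,"tz":0,"roll":0.0},{"fingers":-1,"tx":0,"ty":1.5,"tz":0,"roll":0.0},{"fingers":-1,"tx":0,"ty":1.55,"tz":0,"roll":0.0}]' 8
cat > lev.py <<'E'
import sys; from h import *
for n in('scene','wrist'):
    r=cam(n); im,d=r[:2]; cv2.imwrite(f'pics/{n}{sys.argv[1]}.png',im[...,::-1]); w=cloud(*r); hsv=cv2.cvtColor(im,cv2.COLOR_RGB2HSV); H,S,V=[hsv[...,i].astype(int) for i in range(3)]
    rd=((H<6)|(H>174))&(S>150)&(V>90)&(d>0)&(w[...,2]>.07)&(w[...,2]<.13)&(w[...,0]<.6)
    k,l,s,ce=cv2.connectedComponentsWithStats(rd.astype(np.uint8))
    for i in range(1,k):
        if s[i,4]>8:
            p=w[l==i].mean(0); print(n,ce[i].round(),s[i,4],p.round(4),'left of pivot_a',((p[:2]-[.4765,.3262])@[.1805,.9836]).round(4))
from go import go; go(.4776,.3321,.105,79.6)
E
python3 lev.py 6
```

```text
time: 15.65
tool_pos: [0.4893, 0.3937, 0.1077]
tool_rot: [-2.455, 1.569, 0.505]
contact_force: [-0.4, 0.2, 0.1]
opening: -0.0002
time: 16.65
tool_pos: [0.477, 0.3319, 0.1062]
tool_rot: [0.716, 1.57, -2.608]
contact_force: [0.2, 1.1, 0.2]
opening: 0.0004
scene [362. 145.] 57 [0.4778 0.2925 0.099 ] left of pivot_a -0.0329
scene [331. 168.] 83 [0.455  0.1737 0.1017] left of pivot_a -0.1539
pos [0.4771 0.3321 0.1063] jaw az -100.41 tilt -1.0 tx ty tz [ 0.033 -0.003 -0.011] roll -0.001 q6 2.23 F [ 0.08 -0.32 -0.61] 0.0004 16.75
```

```bash
python3 -m crank '[{"fingers":-1,"tx":0,"ty":0.03,"tz":0,"roll":0.0},{"fingers":-1,"tx":0,"ty":0.07,"tz":0,"roll":0.0},{"fingers":-1,"tx":0,"ty":0.07,"tz":0,"roll":0.0},{"fingers":-1,"tx":0,"ty":-0.3,"tz":0,"roll":0.0},{"fingers":-1,"tx":0,"ty":-0.7,"tz":0,"roll":0.0},{"fingers":-1,"tx":-1,"ty":-0.9,"tz":0,"roll":0.0},{"fingers":-1,"tx":-2.2,"ty":-0.9,"tz":0,"roll":0.0},{"fingers":-1,"tx":-3.4,"ty":-0.9,"tz":0,"roll":0.0}]' 8
python3 -m crank '[{"fingers":-1,"tx":0,"ty":0.3,"tz":0,"roll":0.0},{"fingers":-1,"tx":0,"ty":0.9,"tz":0,"roll":0.0},{"fingers":-1,"tx":0,"ty":0.9,"tz":0,"roll":0.0},{"fingers":-1,"tx":0,"ty":0.9,"tz":0,"roll":0.0},{"fingers":-1,"tx":0,"ty":0.9,"tz":0,"roll":0.0},{"fingers":-1,"tx":0,"ty":0.9,"tz":0,"roll":0.0},{"fingers":-1,"tx":0,"ty":0.9,"tz":0,"roll":0.0},{"fingers":-1,"tx":0,"ty":0.9,"tz":0,"roll":0.0}]' 8
python3 lev.py 7;  python3 - <<'E'
from w import *
board(cam('wrist'),(235,0,400,270),(.02,.1))
E
```

```text
time: 17.75
tool_pos: [0.4836, 0.369, 0.2438]
tool_rot: [0.798, 1.571, -2.524]
contact_force: [0.1, -0.3, 0.4]
opening: 0.0003
time: 18.75
tool_pos: [0.4773, 0.3324, 0.2424]
tool_rot: [2.139, 1.571, -1.184]
contact_force: [0.2, 0.4, 0.8]
opening: 0.0007
scene [361. 145.] 76 [0.4761 0.2909 0.0997] left of pivot_a -0.0348
scene [331. 168.] 83 [0.4549 0.1739 0.1016] left of pivot_a -0.1537
wrist [364. 229.] 872 [0.4739 0.3004 0.1059] left of pivot_a -0.0259
wrist [525. 229.] 1010 [0.4529 0.1853 0.1066] left of pivot_a -0.1428
pos [0.4773 0.3324 0.2425] jaw az -100.4 tilt -1.0 tx ty tz [ 3.437  0.006 -0.009] roll -0.0 q6 2.23 F [0.36 0.31 0.19] 0.0006 18.85
n [ 0. -0.  1.] tilt 0.0 c [0.581  0.3073 0.0339] 7620 1937
sink dims [26. 60.] ctr on green surface [0.5751 0.3079 0.0339] x-axis az mod180 -9.72
```

View pics/wrist7.png

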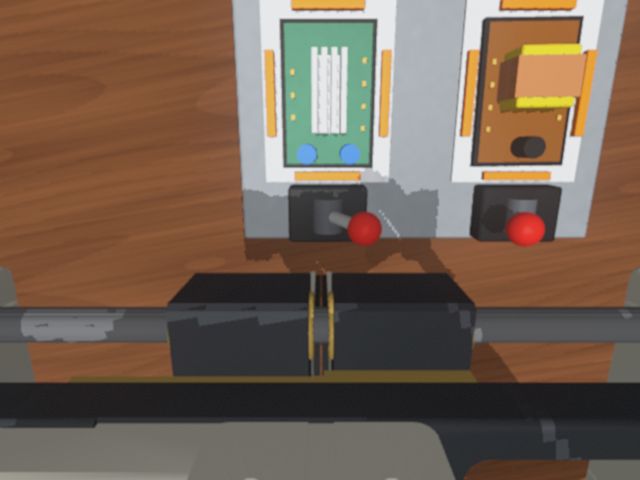

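```bash
python3 -c "
from cell import *; print(hand_in())"
```

```text
the job is handed in; nothing more can be done
None
```

The green board is on the free left place (place_a), released, and that place's lever is thrown over. I handed the job in at about 19 s of the 53 s allowed; no verdict was reported.

I gripped the heat sink with the tool vertical and lifted the board still at 35°. I touched its low edge down inside the far stop and rolled it flat on an arc with an 8 N grip. Then I let go and pushed the lever across with the fingers shut.

**Last checks, from the wrist camera:**
- **Green board:** tilt 0.0°, about 2 mm from the centre between the stops, and within 1° of square to the station.
- **Left lever:** the ball reads 26–27 mm past its pivot, against 28.8 mm for fully over. That is about 0.95 rad by my estimate; I did not measure the joint directly.
- **Bystanders:** the right lever's ball and the brown board show where they were. I did not re-measure the jar or the meter, but no move went near them.
- **Robot:** clear of everything at the end, with no contact force beyond sensor noise.

**Disagreement:** the scene camera put the left ball about 9 mm further over than the wrist camera did. About 5 mm of that is an offset it already showed before the throw. Both cameras put the lever past 0.85 rad.

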